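# Clear the measuring board and set its gauge arm

## Robot

A 6-joint arm with a two-finger parallel gripper is mounted at the origin on the work surface. World frame = base frame: x ahead of the robot, y to its left, z up, the work surface at z = 0. Lengths are in mm, angles in rad, forces in N, time in s.
With the tool pointing down it reaches from about 300 to 775 mm from the base axis. Payload 14.6 kg.
Tool frame: the origin (TCP) lies at the very end of the fingers, on their centre line; the grasp point (between the pads) lies 19 mm behind it (manip.grip_point_offset is the distance from the TCP to the grasp point, in mm); z points along the fingers, y is the line along which they close (so a half turn about z gives the same grasp; the last joint's range is limited). The gripper opens to 94 mm and grips with 3 to 60 N. Pads are 16 mm wide; open, the fingers measure 119 mm over their backs; the gripper's body (75 mm by 177 mm) begins 78 mm behind the grasp point.
Start: joints at [1.208, 0.3, 1.521, -0, 1.321, -0.067], TCP at [160.325, 526.103, 178.046] pointing down, gripper open.
Joint ranges: [-3.03, 3.03], [-0.79, 2.21], [0.23, 2.52], [-1.04, 4.18], [0, 3.07], [-2.55, 2.55]. Speed limits (rad/s): [2.22, 2.22, 2.57, 3.14, 3.14, 3.14].

## Interface

Orientations are given as [roll, pitch, yaw] about the fixed x, y, z axes, in that order (R = Rz(yaw) Ry(pitch) Rx(roll)).
In Python, from cell import telemetry, eyes, manip gives the robot as it stands.
- The arm moves only by the tool play_rows, never from a script. Its arguments are lists of equal length, an entry for each row: "translation": the shift along the world's x, y, z in m, a list of three; "yaw": the turn about the world's z in rad. A call has 1 to 12 rows; each row is the pose to reach, as a shift and turn from the pose commanded when the call began; what a row does not reach only later rows make up. A row lasts 1/8 s, in which the tool goes at most 62.5 mm and 10.7 degrees, less where a joint would pass 70% of its speed; a pose out of reach is approached as far as the arm can. A call with a gripper value outside its range is refused whole. "hand" is the opening, from 0 (shut) to 1 (fully open), set as the call begins (left out, the last holds). The fingers move at their own pace and stop on an object; "force" is the grip in N (left out, the last holds). Time passes only in rows, so rows that repeat a pose let the fingers close. It gives the time, the measured TCP pose, the force, the opening and the grip force at its end, in the units of the state.
- telemetry.read_state(): the state, without advancing time (a new reading comes with each control period).
- eyes.camera(name): name is "scene" or "top" or "wrist"; returns a dict with "pixels" (384x512x3 uint8, red, green, blue), "fx", "fy", "cx", "cy" (pixels), "cam_to_world" (4x4, takes a point from camera to world coordinates); the wrist camera has in their place "T_tool_cam" (4x4, takes a point from camera to tool coordinates, whose origin is the TCP and whose axes are the flange's). Camera axes: x right, y up, looking along -z (the intrinsics and any distortion apply to the point x, -y, -z); pixel columns grow to the right and rows downward; lengths in mm; the calibration is good to about 2 mm. A picture is of the moment at which its call begins: read the wrist's pose just before it. There is no depth.
- manip.sign_off(): hands the job in; it is judged then, once.
The state is a dict: "clock": time; "joints": joint angles; "qd": joint speeds; "effort": joint torques, N m; "eef_pos": TCP position; "eef_rot": TCP orientation; "wrist_force": force on the tool from outside, world axes, zero at the start; "moment": the same for the moment, N m; "finger_gap": finger opening in mm; "finger_force": force on a finger pad.
Only numpy, scipy, OpenCV 4.12 (cv2) and the standard library are available. Lean on these libraries where they do the work, as an engineer would, in place of code of your own. Each camera call takes 0.05 s, during which the arm holds its last target. There are 200 camera calls.

## Task

First put the two lumps of rubble lying on the white measuring board into the orange wash basin that stands on the steel table by the board. Then press the lock button on the gauge arm's housing right down (it stays down), and pull the sliding stop out along the scale until its pointer stands at the marker clip. The arm springs back if let go, so finish still holding the stop steady there; leave the jar, the mug and the brush alone.

Things in the scene. Friction and masses are not known exactly. Their poses are not given: they have to be found in the camera images.
- board: Fixed white measuring board, 420 (x) x 160 (y) x 12 mm thick, flat on the table; its place and yaw vary, its x axis points roughly to world +y (within 20 degrees). Origin: centre of its underside. Its +x is the way the gauge arm extends out of the aluminium housing tube (board x -210 to -50 mm, y 0). Black scale lines run along its -y edge, the side away from the robot.
- lock_button (a joint): Travel of the lock button, m: 0 = up (arm locked), 0.008 = fully down. Friction holds it where it is left, about 4 N to push, no spring. The arm comes free after about 6 mm; press right down.
- button_top (a point): Centre of the top of the round steel lock button (26 mm diameter) on the housing, at board x -150 mm, y 0: 62 mm above the table when up, 54 mm when fully down; pressed straight down. The housing is 36 mm wide, its top 46 mm above the table; a 38 mm collar round the button reaches 50 mm.
- gauge_arm (a joint): Extension of the telescoping gauge arm, m: 0 = fully in (start), at most 0.13. Locked at about 0 (under 2 mm of play) until the button is down; then a weak spring of about 5 to 6 N pulls it back in all the time. The clip lies at 0.06 to 0.12.
- stop_head: The stop on the arm's end, sliding with it. Origin: on the post's axis, level with the board's upper face; axes as the board's. Black square post, 24 x 24 mm, top 74 mm above the board's face: the grip. On its +x face a cross plate, 8 mm thick, 100 mm wide along y, 33 mm high; above it the post is free all round. Fully in, 20 mm lie between post and housing.
- grip (a point): On the axis of the stop's post, 58 mm above the board's upper face (70 mm above the table): a good height to grip, fingers closing along the board's y.
- pointer (a point): Tip of the small steel pointer at the -y end of the stop's plate, 16 mm ahead (+x) of the post's axis, 6 mm above the board's face. It moves along the board's x with the arm.
- clip: Fixed small dark steel marker clip, 10 mm wide along x, 16 mm along y, 10 mm high, on the scale at the board's -y edge (board y -72 mm). Origin: centre of its underside on the board's upper face; axes parallel to the board's. The pointer belongs at its middle, in the board's x direction. It is at a different place on the scale each time.
- lump_a: Loose lump of grey rubble lying on the board in the stop's way, about 46 (x) x 34 (y) x 34 mm with a small bump on top (46 mm in all), 50 to 120 g. Origin: centre of its underside. Its y sides are flat and upright, to be gripped across y.
- lump_b: The second, smaller lump, farther along the board: about 38 (x) x 30 (y) x 30 mm with a small bump on top (42 mm in all), 50 to 120 g. Origin: centre of its underside. To be gripped across y.
- basin: Loose orange plastic wash basin, about 0.7 kg, open on top; floor 200 (x) x 160 (y) mm, walls 100 mm high sloping outwards to a rim of about 250 x 210 mm. Origin: centre of its underside; floor 6 mm thick.
- jar: Bystander: closed glass jar, 68 mm diameter, 100 mm high, standing left beyond the board. Origin: centre of its underside.
- mug: Bystander: white mug, 80 mm diameter, 90 mm high, standing to the right of the board. Origin: centre of its underside.
- brush: Bystander: hand brush lying to the right of the board, nearer the robot. Origin: on its underside.
Things that resemble listed ones, but are neither listed nor needed, are in the scene too. What is shaped like the lump_b but purple is not meant. Leave any red look-alike of the lump_a alone.

How it is judged (in metres and radians):
On the way, in this order (a step that is already met when the one before it is completed fails the run):
1. both lumps lie in the basin, released (x of lump_a in the frame of basin between -0.115 and 0.115 m and y of lump_a in the frame of basin between -0.095 and 0.095 m and z of lump_a in the frame of basin between -0.01 and 0.085 m and x of lump_b in the frame of basin between -0.115 and 0.115 m and y of lump_b in the frame of basin between -0.095 and 0.095 m and z of lump_b in the frame of basin between -0.01 and 0.085 m and contact force between the fingers and lump_a below 0.1 N and contact force between the fingers and lump_b below 0.1 N), for 0.2 s.
2. the lock button is pressed right down (value of joint lock_button above 0.0065 m), for 0.1 s.
At the end, for the whole second after the job is handed in: Both lumps lie released in the upright basin; the stop's pointer stands within 5 mm of the middle of the clip (within the clip's 10 mm width), at rest (under 6 mm/s), while the fingers hold the stop with more than 2 N (all of step 1 and angle between basin's own z axis and vertical below 0.15 rad and x of pointer in the frame of clip between -0.005 and 0.005 m and velocity of joint gauge_arm between -0.006 and 0.006 m/s and contact force between the fingers and stop_head above 2 N); the arm keeps its last pose, push and grip.
It fails at once if jar moved by more than 30 mm (distance of jar from where it was at the start of the episode above 0.03 m).
It fails at once if mug moved by more than 30 mm (distance of mug from where it was at the start of the episode above 0.03 m).
It fails at once if brush moved by more than 30 mm (distance of brush from where it was at the start of the episode above 0.03 m).
It also fails if it takes over 69 s, if anything falls off the work surface, if the arm or the gripper's body presses on something with over 40 N, if the wrist force passes 120 N, or if a joint passes its speed limit or range.

## Working session

There is one attempt and no reset: what is moved stays moved. The work goes in short steps, Python scripts to look and compute and a tool call to move; the robot and the scene stay as the last step left them, time stands still between calls to the robot, and variables do not carry over. Pictures are saved under pics/ and viewed, at most 10 in all, crops included, and the job is handed in when it is done.

Besides the shell and the picture viewer there is one more tool, called by a JSON object that holds its "api" and its "payload", one argument or row to a line. play_rows: Moves the arm, as the interface text tells. Its arguments: {"type":"object","properties":{"translation":{"type":"array","items":{"type":"array","items":{"type":"number"}}},"yaw":{"type":"array","items":{"type":"number"}},"hand":{"type":"number"},"force":{"type":"number"}},"required":["translation","yaw"]}

```bash
mkdir -p pics; cat > h.py <<'E'
import numpy as np, cv2
from cell import telemetry, eyes, manip
from scipy.spatial.transform import Rotation as R
def snap(name, fn):
    s=telemetry.read_state(); c=eyes.camera(name)
    if 'cam_to_world' in c: T=np.array(c['cam_to_world'])
    else:
        W=np.eye(4); W[:3,:3]=R.from_euler('xyz',s['eef_rot']).as_matrix(); W[:3,3]=s['eef_pos']
        T=W@np.array(c['T_tool_cam'])
    im=np.array(c['pixels'])[:,:,::-1].copy()
    cv2.imwrite('pics/'+fn+'.png',im)
    np.savez('pics/'+fn+'.npz',T=T,k=np.array([c['fx'],c['fy'],c['cx'],c['cy']]),im=im)
    return c
def pix2w(fn,uv,z):
    d=np.load('pics/'+fn+'.npz'); fx,fy,cx,cy=d['k']; T=d['T']
    out=[]
    for u,v in np.atleast_2d(uv):
        r=T[:3,:3]@np.array([(u-cx)/fx,-(v-cy)/fy,-1]); o=T[:3,3]
        out.append(o+r*(z-o[2])/r[2])
    return np.array(out)
E
python3 - <<'E'
from h import *
c=snap('top','top0'); print({k:v for k,v in c.items() if k!='pixels'})
c=snap('scene','scene0'); print(c.keys())
c=snap('wrist','wrist0'); print({k:v for k,v in c.items() if k!='pixels'})
print(telemetry.read_state())
a=[cv2.imread(f'pics/{n}.png') for n in('top0','scene0')]
cv2.imwrite('pics/top0x.png',cv2.resize(a[0],(800,600),interpolation=cv2.INTER_CUBIC))
E
```

```text
{'fx': 443.75347836759454, 'fy': 443.75347836759454, 'cx': 258.2634297110401, 'cy': 197.02117935070856, 'cam_to_world': array([[ 1.91204025e-02,  9.94235675e-01, -1.05498023e-01,
         3.72942433e+02],
       [-9.99809881e-01,  1.94169569e-02,  1.78452537e-03,
        -3.43813558e+01],
       [ 3.82268936e-03,  1.05443845e-01,  9.94417911e-01,
         1.54099384e+03],
       [ 0.00000000e+00,  0.00000000e+00,  0.00000000e+00,
         1.00000000e+00]])}
dict_keys(['pixels', 'fx', 'fy', 'cx', 'cy', 'cam_to_world'])
{'fx': 339.9203454362302, 'fy': 339.9203454362302, 'cx': 256.1128883685519, 'cy': 189.48324551375947, 'T_tool_cam': array([[ 4.57884532e-05,  9.72935646e-01,  2.31076234e-01,
         6.82171034e+01],
       [ 9.99999874e-01,  7.08870421e-05, -4.96619560e-04,
         7.04225581e-03],
       [-4.99559183e-04,  2.31076227e-01, -9.72935521e-01,
        -2.07299986e+02],
       [ 0.00000000e+00,  0.00000000e+00,  0.00000000e+00,
         1.00000000e+00]])}
{'clock': 0.15, 'joints': array([ 1.20836785e+00,  3.00315339e-01,  1.52141130e+00, -1.47374179e-05,
        1.32070973e+00, -6.66118056e-02]), 'qd': array([-0.00055575, -0.00187049, -0.00067064, -0.00031861, -0.00150152,
        0.00057218]), 'effort': array([ 1.97710782e-03, -5.31966877e+01, -3.52817702e+01,  7.08235893e-02,
        2.36695900e-02, -2.86946795e-05]), 'eef_pos': array([160.27324816, 525.9047234 , 177.64361108]), 'eef_rot': array([-3.14074986e+00, -4.19152713e-05,  2.84577962e+00]), 'wrist_force': array([-0.08985395,  0.52622193,  0.46876883]), 'moment': array([ 0.02980581,  0.03021231, -0.00192469]), 'finger_force': 0.0, 'finger_gap': 93.97077254472721}
```

View pics/top0x.png

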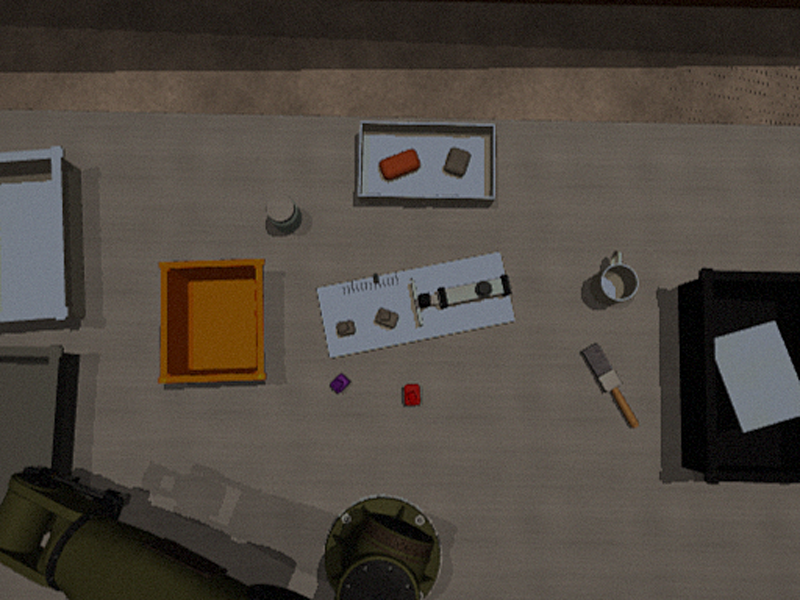

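View pics/scene0.png

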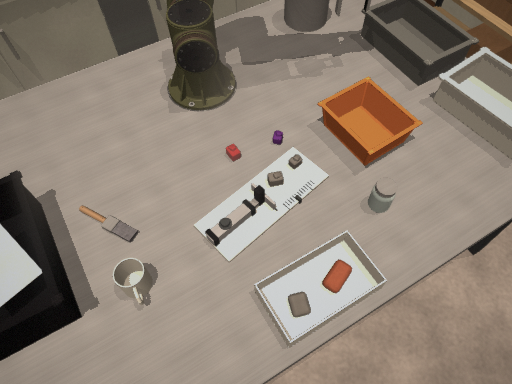

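The top view (800x600) shows lump_a at (386,318) and lump_b at (345,328), both grey and on the white board. Things that could be confused with them:
- red look-alike at (412,395)
- purple look-alike at (340,382)
- brown lump in the tray at (457,162)

The clip is at (376,280), the button at (484,288), the post at (424,300) and the basin centre at about (213,322). I choose the two grey lumps on the board and will check them in a crop.

```bash
python3 - <<'E'
from h import *
im=cv2.imread('pics/top0.png')
cr=im[155:250,195:335]
cr=cv2.convertScaleAbs(cv2.resize(cr,None,fx=5.6,fy=5.6,interpolation=cv2.INTER_CUBIC),alpha=1.3)
cv2.imwrite('pics/crop.png',cr)
print(cr.shape)
s=512/800
w=pix2w('top0',np.array([[318,288],[500,253],[515,320],[330,357]])*s,12);print(w.round())
print(w.mean(0),np.linalg.norm(w-np.roll(w,-1,0),axis=1))
w=pix2w('top0',np.array([[160,262],[264,260],[266,382],[160,383]])*s,100);print(w.round(),w.mean(0))
print(pix2w('top0',np.array([[340,382],[412,395]])*s,30))
E
```

```text
(532, 784, 3)
[[ 576.  154.   12.]
 [ 663. -251.   12.]
 [ 513. -284.   12.]
 [ 423.  123.   12.]]
[543.68107182 -64.6549549   12.        ] [413.66420307 153.63084387 416.77833959 155.71758918]
[[613. 477. 100.]
 [621. 258. 100.]
 [366. 244. 100.]
 [360. 462. 100.]] [490.09909811 360.40988534 100.        ]
[[369.05816965  97.4215653   30.        ]
 [344.08822777 -59.01781362  30.        ]]
```

View pics/crop.png

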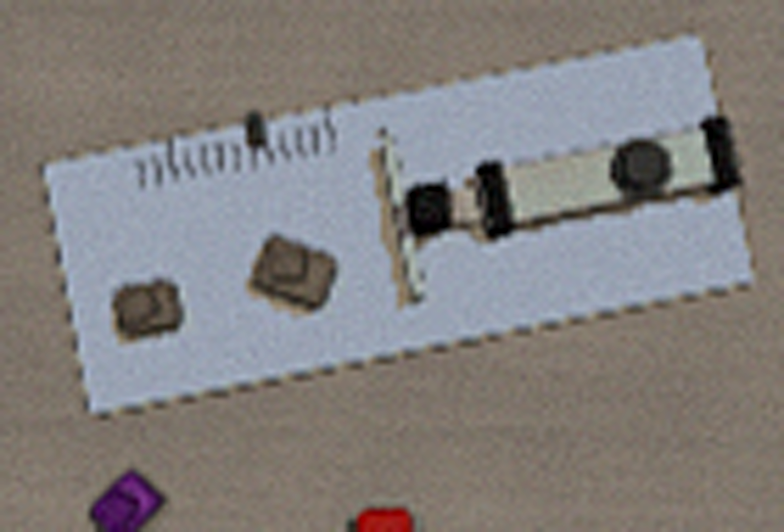

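The crop confirms lump_a at (293,272), its long side tilted about 25° down to the right, and lump_b at (147,310), tilted slightly the other way. Both are grey-brown and on the board; the purple (125,505) and red (385,525) ones lie off it. The clip is at (256,130).

```bash
cat >> h.py <<'E'
def board(c):  # corners order: far-left(+x,-y), (-x,-y), (-x,+y), (+x,+y)
    m=np.array([[210,-80],[-210,-80],[-210,80],[210,80]],float)
    c=np.array(c)[:,:2]; mc=c.mean(0); H=((c-mc)*1).T@m
    a=np.arctan2(H[1,0]-H[0,1],H[0,0]+H[1,1]); return mc,a
def b2w(mc,a,p):
    return np.array([[np.cos(a),-np.sin(a)],[np.sin(a),np.cos(a)]])@np.array(p,float)+mc
E
python3 - <<'E'
from h import *
f=lambda p: np.array(p,float)/5.6+[195,155]
c=pix2w('top0',f([[45,165],[700,38],[752,285],[92,412]]),12)
mc,a=board(c); print('board',mc,np.degrees(a),[np.linalg.norm(c[i]-c[i-1]) for i in range(4)])
print('btn',pix2w('top0',f([[640,167]]),62)[0],b2w(mc,a,[-150,0]))
print('post',pix2w('top0',f([[428,206]]),86)[0],b2w(mc,a,[-18,0]))
def loc(w): 
    return np.array([[np.cos(a),np.sin(a)],[-np.sin(a),np.cos(a)]])@(np.array(w)[:2]-mc)
print('clip local',loc(pix2w('top0',f([[256,130]]),20)[0]))
print('post local',loc(pix2w('top0',f([[428,206]]),86)[0]))
for n,p,z,d in(('a',[293,272],29,[[275,235],[335,265]]),('b',[147,310],27,[[113,290],[178,281]])):
    q=pix2w('top0',f(d),z); v=q[1]-q[0]
    print(n,pix2w('top0',f([p]),z)[0],loc(pix2w('top0',f([p]),z)[0]),'long axis deg',np.degrees(np.arctan2(v[1],v[0])))
E
```

```text
board [542.63669973 -64.16699253] 102.13064119125971 [np.float64(155.99640485370116), np.float64(415.5035934871943), np.float64(157.59293290216237), np.float64(414.2021332194007)]
btn [ 574.44876399 -207.79886733   62.        ] [ 574.15791592 -210.81764179]
post [545.53172219 -80.12002185  86.        ] [546.41924568 -81.76507044]
clip local [ 75.30512479 -73.40527449]
post local [-16.20517824   0.52201309]
a [ 5.10091217e+02 -1.02733312e-01  2.90000000e+01] [69.47292264 18.35621842] long axis deg -115.5433415942283
b [485.24920114  88.54893777  27.        ] [161.36542721  24.01414715] long axis deg -80.9638653195946
```

Sizes and consistency check out (button and post agree to within 3 mm, board edges to within 5 mm). Moving above lump_a, fingers across its sides.

{"api": "play_rows", "payload": {
  "translation": [
    [0.02,-0.03,0],
    [0.05,-0.08,0],
    [0.085,-0.13,0],
    [0.12,-0.18,0],
    [0.155,-0.23,0],
    [0.19,-0.285,0],
    [0.225,-0.34,0],
    [0.26,-0.39,-0.005],
    [0.29,-0.44,-0.01],
    [0.32,-0.485,-0.02],
    [0.34,-0.515,-0.028],
    [0.35,-0.526,-0.028]
  ],
  "yaw": [-0.1,-0.25,-0.4,-0.57,-0.74,-0.91,-1.08,-1.25,-1.42,-1.57,-1.68,-1.72],
  "hand": 1,
  "force": 25
}}

```text
clock: 1.65
eef_pos: [510.5, -1.3, 149.2]
eef_rot: [-3.14, 0.001, 1.122]
wrist_force: [-0.4, 0.1, 0.2]
finger_gap: 93.9
finger_force: 0.0
```

{"api": "play_rows", "payload": {
  "translation": [
    [0,0,0]
  ],
  "yaw": [0]
}}

```text
clock: 1.78
eef_pos: [510.4, 0.2, 150.1]
eef_rot: [-3.141, 0.0, 1.126]
wrist_force: [0.8, 0.5, 0.2]
finger_gap: 93.8
finger_force: 0.0
```

```bash
python3 - <<'E'
from h import *
snap('wrist','w1'); s=telemetry.read_state(); print(s['eef_pos'],s['eef_rot'],s['clock'])
im=cv2.convertScaleAbs(cv2.imread('pics/w1.png'),alpha=1.4)
cv2.imwrite('pics/w1x.png',cv2.resize(im,(768,576)))
E
```

```text
[510.0845096    0.81075446 150.23380706] [-3.14145996e+00 -1.25108700e-04  1.12773216e+00] 1.825
```

View pics/w1x.png

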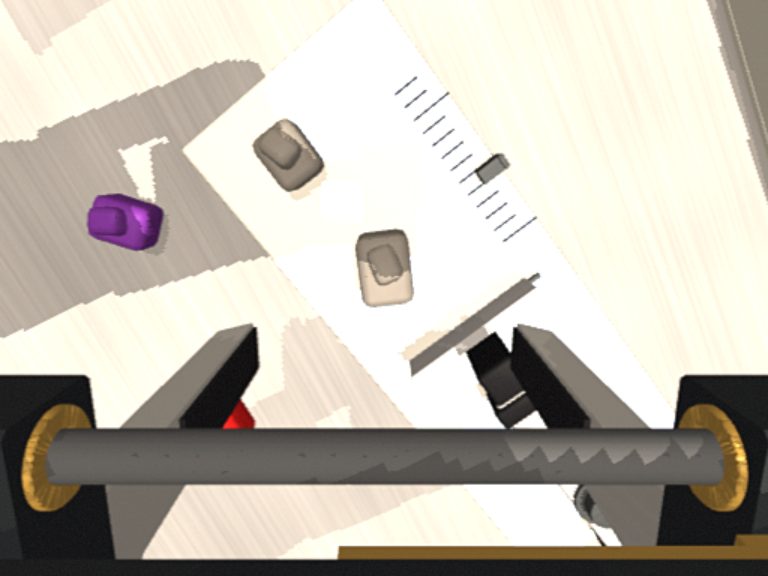

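The wrist view shows lump_a at (385,268) almost aligned with the fingers, lump_b at (288,155), the clip at (491,168) and the pointer at (537,277).

```bash
python3 - <<'E'
from h import *
f=lambda p: np.array(p,float)/1.5
def ang(p,z):
    q=pix2w('w1',f(p),z); v=q[1]-q[0]; return np.degrees(np.arctan2(v[1],v[0]))%180
# segments at mid-height-ish
print('a',pix2w('w1',f([[386,268]]),40)[0],'angs',ang([[364,300],[358,240]],40),ang([[412,298],[408,236]],40))
print('a widths',pix2w('w1',f([[360,268],[411,268]]),40))
print('b',pix2w('w1',f([[288,157]]),38)[0],'angs',ang([[297,190],[255,158]],30),ang([[323,163],[290,120]],30),ang([[297,190],[323,163]],30))
mc,a=board([[576,154],[663,-251],[513,-284],[423,123]]);
mc=np.array([542.6,-64.2]);a=np.radians(102.1)
loc=lambda w: np.array([[np.cos(a),np.sin(a)],[-np.sin(a),np.cos(a)]])@(np.array(w)[:2]-mc)
print('edge',ang([[410,420],[185,150]],12),'line',ang([[185,150],[360,0]],12))
print('corner',loc(pix2w('w1',f([[185,150]]),12)[0]),'clip',loc(pix2w('w1',f([[491,168]]),20)[0]),'ptr',loc(pix2w('w1',f([[538,276]]),18)[0]))
E
```

```text
a [510.71360581   2.01818467  40.        ] angs 69.54466922063872 68.83185601648296
a widths [[495.8085521    9.11220148  40.        ]
 [525.04503137  -4.8028155   40.        ]]
b [486.28578384  89.40494243  38.        ] angs 116.84283462533065 101.82379962685921 19.048690470316068
edge 102.1953871765816 line 12.194924898313882
corner [209.70120469  77.09781948] clip [ 79.07625299 -74.04169255] ptr [  0.30438781 -58.75541232]
```

{"api": "play_rows", "payload": {
  "translation": [
    [0,0.001,-0.025],
    [0,0.001,-0.06],
    [0,0.001,-0.095],
    [0,0.001,-0.12],
    [0,0.001,-0.132],
    [0,0.001,-0.133],
    [0,0.001,-0.133]
  ],
  "yaw": [0.03,0.05,0.05,0.05,0.05,0.05,0.05]
}}

```text
clock: 2.7
eef_pos: [510.9, 1.3, 18.1]
eef_rot: [3.14, -0.001, 1.176]
wrist_force: [0.6, 0.3, 0.6]
finger_gap: 94.0
finger_force: 0.0
```

{"api": "play_rows", "payload": {
  "translation": [
    [0,0,0],
    [0,0,0],
    [0,0,0],
    [0,0,0],
    [0,0,0],
    [0,0,0]
  ],
  "yaw": [0,0,0,0,0,0],
  "hand": 0,
  "force": 20
}}

```text
clock: 3.45
eef_pos: [510.3, 1.1, 17.0]
eef_rot: [-3.142, 0.0, 1.176]
wrist_force: [-1.1, 0.1, -0.4]
finger_gap: 37.3
finger_force: 0.0
```

Still closing; wait, then lift.

{"api": "play_rows", "payload": {
  "translation": [
    [0,0,0],
    [0,0,0],
    [0,0,0]
  ],
  "yaw": [0,0,0]
}}

```text
clock: 3.82
eef_pos: [510.3, 1.1, 17.1]
eef_rot: [-3.142, -0.0, 1.176]
wrist_force: [-0.1, -0.1, 0.1]
finger_gap: 32.9
finger_force: 19.7
```

{"api": "play_rows", "payload": {
  "translation": [
    [0,0,0.02],
    [0,0,0.06],
    [0,0,0.11],
    [0,0,0.15],
    [0,0,0.16]
  ],
  "yaw": [0,0,0,0,0]
}}

```text
clock: 4.45
eef_pos: [511.1, 1.1, 179.1]
eef_rot: [3.138, -0.001, 1.176]
wrist_force: [-0.8, -0.4, -2.4]
finger_gap: 33.1
finger_force: 19.7
```

{"api": "play_rows", "payload": {
  "translation": [
    [0,0.02,0],
    [0,0.06,0],
    [0,0.11,0],
    [0,0.16,0],
    [0.01,0.21,0],
    [0.01,0.26,0],
    [0.01,0.31,0],
    [0.01,0.345,-0.01],
    [0.01,0.36,-0.04],
    [0.01,0.36,-0.08],
    [0.01,0.36,-0.12],
    [0.01,0.36,-0.132]
  ],
  "yaw": [0,0,0,0,0,0,0,0,0,0,0,0]
}}

```text
clock: 5.95
eef_pos: [518.6, 360.1, 41.1]
eef_rot: [-3.138, 0.005, 1.176]
wrist_force: [1.4, -0.8, -1.1]
finger_gap: 33.1
finger_force: 19.7
```

{"api": "play_rows", "payload": {
  "translation": [
    [0,0,0],
    [0,0,0],
    [0,0,0],
    [0,0,0]
  ],
  "yaw": [0,0,0,0],
  "hand": 0.6
}}

```text
clock: 6.45
eef_pos: [520.6, 361.3, 45.8]
eef_rot: [3.141, -0.001, 1.176]
wrist_force: [-0.2, -0.1, -0.2]
finger_gap: 56.4
finger_force: 0.0
```

{"api": "play_rows", "payload": {
  "translation": [
    [0,0,0.03],
    [0,0,0.08],
    [0,0,0.13],
    [0,-0.02,0.14],
    [-0.01,-0.06,0.14],
    [-0.01,-0.11,0.14],
    [-0.02,-0.16,0.14],
    [-0.02,-0.2,0.14],
    [-0.03,-0.24,0.13],
    [-0.035,-0.265,0.11],
    [-0.035,-0.271,0.1],
    [-0.035,-0.271,0.1]
  ],
  "yaw": [0,0,0,0.1,0.2,0.3,0.4,0.5,0.57,0.6,0.6,0.6],
  "hand": 1
}}

```text
clock: 7.95
eef_pos: [485.4, 90.3, 145.0]
eef_rot: [-3.141, -0.0, 1.775]
wrist_force: [0.7, 0.5, -0.0]
finger_gap: 93.8
finger_force: 0.0
```

```bash
python3 - <<'E'
from h import *
snap('wrist','w2'); s=telemetry.read_state(); print(s['eef_pos'],s['eef_rot'],s['clock'],s['finger_gap'])
snap('top','top2')
im=cv2.convertScaleAbs(cv2.imread('pics/w2.png'),alpha=1.2)
t=cv2.imread('pics/top2.png')[160:255,95:255]
cv2.imwrite('pics/w2x.png',np.hstack([cv2.resize(im,(480,360)),cv2.resize(t,(320,190)).repeat(1,0) if 0 else cv2.copyMakeBorder(cv2.resize(t,(320,190)),0,170,0,0,cv2.BORDER_CONSTANT)]))
E
```

```text
[485.66772606  90.71776079 145.45359006] [ 3.14122876e+00 -7.78060555e-05  1.77553695e+00] 8.0 93.83599997485611
```

View pics/w2x.png

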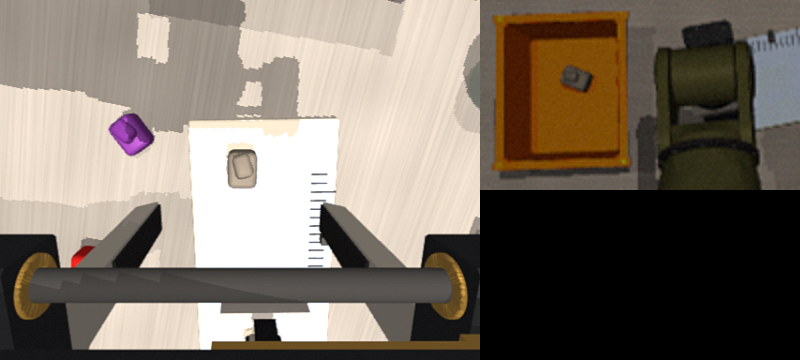

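Lump_a lies in the basin at (575,78) of the right panel. Lump_b is centred between the fingers at (242,168) and aligned with them. Descending on it.

{"api": "play_rows", "payload": {
  "translation": [
    [0,0,-0.025],
    [0,0,-0.06],
    [0,0,-0.095],
    [0,0,-0.12],
    [0,0,-0.128],
    [0,0,-0.128]
  ],
  "yaw": [0,0,0,0,0,0]
}}

```text
clock: 8.8
eef_pos: [485.7, 90.6, 17.6]
eef_rot: [3.141, 0.0, 1.776]
wrist_force: [-0.7, -0.4, 0.2]
finger_gap: 94.0
finger_force: 0.0
```

{"api": "play_rows", "payload": {
  "translation": [
    [0,0,0],
    [0,0,0],
    [0,0,0],
    [0,0,0],
    [0,0,0],
    [0,0,0],
    [0,0,0],
    [0,0,0],
    [0,0,0]
  ],
  "yaw": [0,0,0,0,0,0,0,0,0],
  "hand": 0,
  "force": 20
}}

```text
clock: 9.93
eef_pos: [485.6, 90.1, 17.2]
eef_rot: [3.141, 0.0, 1.776]
wrist_force: [1.1, 0.7, 2.2]
finger_gap: 18.8
finger_force: 19.0
```

{"api": "play_rows", "payload": {
  "translation": [
    [0,0,0.02],
    [0,0,0.06],
    [0,0,0.11],
    [0,0,0.15],
    [0,0,0.16]
  ],
  "yaw": [0,0,0,0,0]
}}

```text
clock: 10.55
eef_pos: [485.9, 90.2, 179.1]
eef_rot: [3.138, 0.0, 1.776]
wrist_force: [-0.8, -0.3, -1.4]
finger_gap: 19.2
finger_force: 18.9
```

The gap of 19 mm is less than the 30 mm expected, so I'll look.

```bash
python3 - <<'E'
from h import *
snap('wrist','w3')
im=cv2.convertScaleAbs(cv2.imread('pics/w3.png'),alpha=1.3)
cv2.imwrite('pics/w3x.png',im)
print(telemetry.read_state()['wrist_force'])
E
```

```text
[ 0.54711334 -0.51407064  0.24396276]
```

View pics/w3x.png

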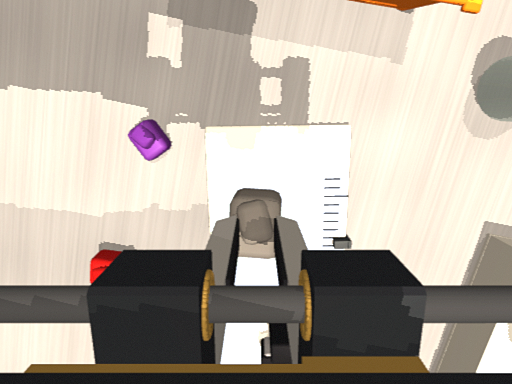

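Lump_b at (255,220) is held, apparently pinched near its top. I'll carry it gently and release it slightly higher.

{"api": "play_rows", "payload": {
  "translation": [
    [0,0.01,0],
    [0,0.03,0],
    [0,0.06,0],
    [-0.01,0.095,0],
    [-0.01,0.13,0],
    [-0.02,0.165,0],
    [-0.02,0.2,0],
    [-0.03,0.235,0],
    [-0.03,0.26,0],
    [-0.03,0.27,-0.01],
    [-0.03,0.27,-0.03],
    [-0.03,0.27,-0.06]
  ],
  "yaw": [0,0,0,0,0,0,0,0,0,0,0,0]
}}

```text
clock: 12.1
eef_pos: [455.0, 359.7, 115.0]
eef_rot: [-3.141, 0.0, 1.776]
wrist_force: [0.6, 0.4, -0.7]
finger_gap: 19.2
finger_force: 19.0
```

{"api": "play_rows", "payload": {
  "translation": [
    [0,0,-0.03],
    [0,0,-0.05],
    [0,0,-0.06],
    [0,0,-0.06]
  ],
  "yaw": [0,0,0,0]
}}

```text
clock: 12.6
eef_pos: [455.0, 359.6, 56.1]
eef_rot: [-3.14, 0.001, 1.775]
wrist_force: [-0.5, 0.0, -0.5]
finger_gap: 18.5
finger_force: 19.0
```

{"api": "play_rows", "payload": {
  "translation": [
    [0,0,0],
    [0,0,0],
    [0,0,0],
    [0,0,0]
  ],
  "yaw": [0,0,0,0],
  "hand": 0.5
}}

```text
clock: 13.1
eef_pos: [455.4, 360.2, 57.3]
eef_rot: [3.141, -0.0, 1.776]
wrist_force: [0.2, -0.1, -0.1]
finger_gap: 47.0
finger_force: 0.0
```

{"api": "play_rows", "payload": {
  "translation": [
    [0,0,0.03],
    [0,0,0.08],
    [0,0,0.12],
    [0,-0.02,0.13],
    [0.01,-0.06,0.13],
    [0.02,-0.11,0.13],
    [0.03,-0.16,0.13],
    [0.04,-0.21,0.13],
    [0.05,-0.26,0.13],
    [0.06,-0.3,0.13],
    [0.065,-0.32,0.13],
    [0.065,-0.32,0.13]
  ],
  "yaw": [0,0,0,0,0,0,0,0,0,0,0,0]
}}

```text
clock: 14.6
eef_pos: [519.8, 38.6, 186.0]
eef_rot: [-3.14, -0.0, 1.773]
wrist_force: [-0.3, -0.5, -0.6]
finger_gap: 47.1
finger_force: 0.0
```

```bash
python3 - <<'E'
from h import *
snap('top','top3'); snap('wrist','w4')
t=cv2.imread('pics/top3.png')[150:260,90:270]
w=cv2.convertScaleAbs(cv2.imread('pics/w4.png'),alpha=1.2)
cv2.imwrite('pics/t3x.png',np.hstack([cv2.resize(t,(400,300),interpolation=cv2.INTER_CUBIC),cv2.resize(w,(400,300))]))
E
```

```text
(no output)
```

View pics/t3x.png

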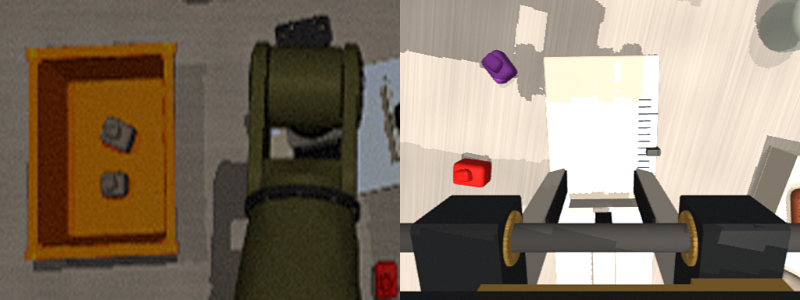

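Both lumps lie in the basin, at (118,134) and (113,184) of the left panel. Closing the fingers and going over the button.

{"api": "play_rows", "payload": {
  "translation": [
    [0.005,-0.02,0],
    [0.015,-0.06,0],
    [0.022,-0.1,0],
    [0.032,-0.145,0],
    [0.042,-0.19,0],
    [0.05,-0.23,-0.01],
    [0.0545,-0.249,-0.03],
    [0.0545,-0.249,-0.06],
    [0.0545,-0.249,-0.09],
    [0.0545,-0.249,-0.105],
    [0.0545,-0.249,-0.11],
    [0.0545,-0.249,-0.11]
  ],
  "yaw": [0.01,0.01,0.01,0.01,0.01,0.01,0.01,0.01,0.01,0.01,0.01,0.01],
  "hand": 0,
  "force": 20
}}

```text
clock: 16.2
eef_pos: [575.2, -208.7, 77.7]
eef_rot: [3.141, 0.0, 1.786]
wrist_force: [-0.6, -0.6, 0.4]
finger_gap: 0.4
finger_force: 0.0
```

{"api": "play_rows", "payload": {
  "translation": [
    [0,0,-0.004],
    [0,0,-0.008],
    [0,0,-0.011],
    [0,0,-0.013],
    [0,0,-0.015],
    [0,0,-0.017],
    [0,0,-0.019],
    [0,0,-0.019]
  ],
  "yaw": [0,0,0,0,0,0,0,0]
}}

```text
clock: 17.2
eef_pos: [574.7, -208.9, 57.9]
eef_rot: [-3.141, -0.0, 1.786]
wrist_force: [-0.4, -0.7, -0.3]
finger_gap: 0.4
finger_force: 0.0
```

{"api": "play_rows", "payload": {
  "translation": [
    [0,0,-0.002],
    [0,0,-0.003],
    [0,0,-0.003]
  ],
  "yaw": [0,0,0]
}}

```text
clock: 17.58
eef_pos: [574.8, -208.9, 54.9]
eef_rot: [-3.141, -0.0, 1.786]
wrist_force: [-0.1, 1.0, -0.3]
finger_gap: 0.8
finger_force: 0.0
```

{"api": "play_rows", "payload": {
  "translation": [
    [0,0,-0.001],
    [0,0,-0.002],
    [0,0,-0.002]
  ],
  "yaw": [0,0,0]
}}

```text
clock: 17.95
eef_pos: [574.8, -208.9, 53.0]
eef_rot: [-3.141, -0.0, 1.786]
wrist_force: [0.4, -0.1, -0.2]
finger_gap: 0.7
finger_force: 0.0
```

{"api": "play_rows", "payload": {
  "translation": [
    [0,0,-0.001],
    [0,0,-0.001]
  ],
  "yaw": [0,0]
}}

```text
clock: 18.2
eef_pos: [574.8, -208.9, 52.0]
eef_rot: [-3.141, -0.0, 1.786]
wrist_force: [0.5, 1.0, -0.8]
finger_gap: 0.1
finger_force: 0.0
```

{"api": "play_rows", "payload": {
  "translation": [
    [0,0,-0.001],
    [0,0,-0.001]
  ],
  "yaw": [0,0]
}}

```text
clock: 18.45
eef_pos: [574.8, -208.9, 51.0]
eef_rot: [-3.141, -0.0, 1.786]
wrist_force: [-0.4, -0.1, 0.3]
finger_gap: 0.8
finger_force: 0.0
```

No force at 51 mm, so something is off; a close look with wrist and scene cameras.

```bash
python3 - <<'E'
from h import *
snap('scene','s5'); snap('wrist','w5')
t=cv2.imread('pics/s5.png')[170:260,180:300]
w=cv2.convertScaleAbs(cv2.imread('pics/w5.png'),alpha=1.2)
cv2.imwrite('pics/s5x.png',np.hstack([cv2.resize(t,(400,300),interpolation=cv2.INTER_CUBIC),cv2.resize(w,(400,300))]))
d=np.load('pics/s5.npz');print(d['T'].round(2),d['k'])
def proj(p):
    q=np.linalg.inv(d['T'])@np.append(p,1); fx,fy,cx,cy=d['k']; uv=np.array([cx-fx*q[0]/q[2],cy+fy*q[1]/q[2]]); return ((uv-[180,170])/.3).round()
for z in (51,62): print(proj([574.8,-208.9,z]))
print(telemetry.read_state())
E
```

```text
[[ 5.20000e-01 -7.20000e-01  4.60000e-01  1.09172e+03]
 [ 8.60000e-01  4.40000e-01 -2.70000e-01 -3.85460e+02]
 [-1.00000e-02  5.30000e-01  8.50000e-01  1.07649e+03]
 [ 0.00000e+00  0.00000e+00  0.00000e+00  1.00000e+00]] [407.69724483 407.69724483 263.41481699 190.43768906]
[149. 175.]
[148. 169.]
{'clock': 18.55, 'joints': array([-4.08438776e-01,  5.60137835e-01,  1.46078012e+00, -2.07685834e-05,
        1.12074924e+00, -6.23429156e-01]), 'qd': array([ 0.00037394, -0.00091026, -0.00021711, -0.00061984,  0.00153145,
        0.00196173]), 'effort': array([-1.43099300e-03, -6.41389060e+01, -3.20200539e+01,  4.58271580e-02,
        5.44728048e-02, -1.38830097e-05]), 'eef_pos': array([ 574.80526672, -208.88769022,   51.01735097]), 'eef_rot': array([-3.14152122e+00, -2.83377941e-05,  1.78579574e+00]), 'wrist_force': array([ 0.38031005,  0.24844912, -0.02956937]), 'moment': array([-0.07336943,  0.04725325, -0.03924966]), 'finger_force': 0.0, 'finger_gap': 0.8208587592053026}
```

View pics/s5x.png

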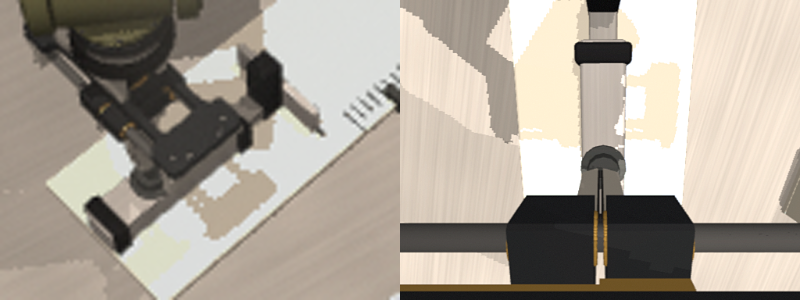

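The fingertips are over the button (wrist panel (602,165)) but show no sign of pressing it. It looks like the tips are higher than the reading, which also fits the pinch on lump_b's bump. Continuing down in small steps, watching the force.

{"api": "play_rows", "payload": {
  "translation": [
    [0,0,-0.001],
    [0,0,-0.002],
    [0,0,-0.002]
  ],
  "yaw": [0,0,0]
}}

```text
clock: 18.92
eef_pos: [574.7, -208.8, 48.9]
eef_rot: [-3.141, -0.0, 1.786]
wrist_force: [0.1, -0.5, 0.5]
finger_gap: 0.3
finger_force: 0.0
```

{"api": "play_rows", "payload": {
  "translation": [
    [0,0,-0.001],
    [0,0,-0.002],
    [0,0,-0.002]
  ],
  "yaw": [0,0,0]
}}

```text
clock: 19.3
eef_pos: [574.8, -208.9, 46.9]
eef_rot: [-3.141, -0.0, 1.786]
wrist_force: [0.5, -0.1, -0.6]
finger_gap: 0.8
finger_force: 0.0
```

{"api": "play_rows", "payload": {
  "translation": [
    [0,0,-0.001],
    [0,0,-0.002],
    [0,0,-0.002]
  ],
  "yaw": [0,0,0]
}}

```text
clock: 19.68
eef_pos: [574.8, -208.9, 44.9]
eef_rot: [-3.141, -0.0, 1.786]
wrist_force: [-0.3, 0.1, 0.4]
finger_gap: 0.1
finger_force: 0.0
```

{"api": "play_rows", "payload": {
  "translation": [
    [0,0,-0.001],
    [0,0,-0.002],
    [0,0,-0.002]
  ],
  "yaw": [0,0,0]
}}

```text
clock: 20.05
eef_pos: [574.8, -208.9, 43.0]
eef_rot: [-3.141, -0.0, 1.786]
wrist_force: [-0.2, 0.4, 0.1]
finger_gap: -0.0
finger_force: 0.0
```

```bash
python3 - <<'E'
from h import *
c=snap('wrist','w6'); T=np.array(c['T_tool_cam'])
def pj(p):
    q=np.linalg.inv(T)@np.append(p,1); return np.array([c['cx']-c['fx']*q[0]/q[2],c['cy']+c['fy']*q[1]/q[2]])
for z in(10,0,-10,-19,-25,-30,-40): print(z,pj([0,0,z]).round(1), 'edges +-8', pj([8,0,z]).round(1),pj([-8,0,z]).round(1))
s=telemetry.read_state()
print(s['wrist_force'],s['eef_pos'])
a=cv2.imread('pics/w5.png').astype(float); b=cv2.imread('pics/w6.png').astype(float)
# static region (attached to gripper) is unchanged; compare columns near centre
dd=np.abs(a-b).mean(2)
print(np.round(dd[170:262:3,236:284:4]).astype(int))
A=cv2.resize(cv2.imread('pics/w5.png')[150:260,190:330],(392,308),interpolation=cv2.INTER_CUBIC);B=cv2.resize(cv2.imread('pics/w6.png')[150:260,190:330],(392,308),interpolation=cv2.INTER_CUBIC)
cv2.imwrite('pics/cmp.png',np.hstack([A,B]))
E
```

```text
10 [258.1 212.6] edges +-8 [258.2 201.1] [258.1 224. ]
0 [258.2 217.3] edges +-8 [258.3 205.2] [258.2 229.1]
-10 [258.3 222.4] edges +-8 [258.4 209.8] [258.3 234.7]
-19 [258.4 227.4] edges +-8 [258.5 214.3] [258.4 240.2]
-25 [258.5 230.9] edges +-8 [258.5 217.5] [258.5 244.1]
-30 [258.6 234.1] edges +-8 [258.6 220.3] [258.6 247.6]
-40 [258.7 240.9] edges +-8 [258.8 226.5] [258.7 255.1]
[ 0.13141336  0.27069464 -0.30429772] [ 574.79936686 -208.8826013    43.00056715]
[[  3   1   2   1   0   0   1   0   1   0  42   2]
 [  2   1   1   1   1   1   0   1   0   1   1  71]
 [  1   0   1   1   0   1   1   2   2   2  41  76]
 [  4   0   0   1   0   2   0   0   1   2   2   1]
 [  2   1   1   1   0   1   2   0   0   1   2   0]
 [  2   1   0   2   3   5  44   5   4   1   1  56]
 [  2   1   3  86 113  98  49  96 115  81  85  82]
 [  2   3 106   9  18   0   1   1  13  12  71  52]
 [  0 107  13   1   1   0   3   2   1   1  14 178]
 [ 30  19   1   3   5  27  27  26   3   2   2  12]
 [ 50   1   1  19  27   6   4   2  23  13   1   2]
 [  7   2   7  14  22  26  26  27  23   8   4   1]
 [  0   0  21  27
[... 252 characters left out ...]
  1   1   4   2   1   2   1   5  18]
 [  1   1   1   0   1   0   1   0   1   0   4   7]
 [  2   1   1   0   0   2   1   1   1   2   1  14]
 [  1   1   2   1   1  16   1   0   1   2   1   3]
 [  0   1   0   1   1  21   0   1   0   1   0   4]
 [  1   1   1   1   1   5   0   1   1   1   1   2]
 [  1   1   1   0   1   1   1   0   1   0   1   1]
 [  1   1   1   0   1  51   0   0   2   1   2   1]
 [  0   0   1   1   1  72   2   1   2   1   1   2]
 [  0   1   1   1   2   1   1   1   0   1   1   0]
 [  2   0   3   3   2   1   2   1   1   2   4   3]
 [  1   2   1   1   1   1   0   2   1   3   2   1]
 [  5   1   3   1   1   1   2   2   1   3   4   2]
 [  3   0   1   1   1   1   1   1   1   2   2   3]]
```

View pics/cmp.png

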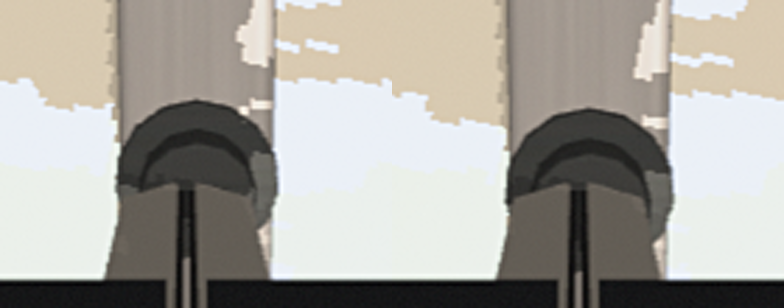

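The tips project where a point about 22 mm behind the nominal TCP would, so the fingers end short of the reading. That fits lump_b's pinch and the missing contact. Going on down to meet the button.

{"api": "play_rows", "payload": {
  "translation": [
    [0,0,-0.001],
    [0,0,-0.002],
    [0,0,-0.003],
    [0,0,-0.003]
  ],
  "yaw": [0,0,0,0]
}}

```text
clock: 20.6
eef_pos: [574.8, -208.9, 39.9]
eef_rot: [-3.141, -0.0, 1.786]
wrist_force: [0.3, -0.4, 0.7]
finger_gap: 0.7
finger_force: 0.0
```

{"api": "play_rows", "payload": {
  "translation": [
    [0,0,-0.001],
    [0,0,-0.002],
    [0,0,-0.003],
    [0,0,-0.003]
  ],
  "yaw": [0,0,0,0]
}}

```text
clock: 21.1
eef_pos: [574.8, -208.9, 36.9]
eef_rot: [-3.141, -0.0, 1.786]
wrist_force: [0.1, -0.7, 0.3]
finger_gap: 0.4
finger_force: 0.0
```

```bash
python3 -c "
from h import *
print(manip.grip_point_offset, dir(manip))"
```

```text
18.8 ['Unreachable', '__class__', '__delattr__', '__dict__', '__dir__', '__doc__', '__eq__', '__format__', '__ge__', '__getattribute__', '__getstate__', '__gt__', '__hash__', '__init__', '__init_subclass__', '__le__', '__lt__', '__module__', '__ne__', '__new__', '__reduce__', '__reduce_ex__', '__repr__', '__setattr__', '__sizeof__', '__str__', '__subclasshook__', '__weakref__', 'grip_point_offset', 'sign_off']
```

{"api": "play_rows", "payload": {
  "translation": [
    [0,0,-0.001],
    [0,0,-0.002],
    [0,0,-0.003],
    [0,0,-0.003]
  ],
  "yaw": [0,0,0,0]
}}

```text
clock: 21.6
eef_pos: [574.8, -208.9, 34.2]
eef_rot: [3.142, 0.0, 1.786]
wrist_force: [-2.0, 0.3, 2.8]
finger_gap: 0.3
finger_force: 1.2
```

```bash
python3 - <<'E'
from h import *
snap('wrist','w7'); s=telemetry.read_state(); print(s['effort'].round(2),s['wrist_force'].round(2),s['eef_pos'])
for n in('w5','w6','w7'):
    im=cv2.imread(f'pics/{n}.png').mean(2)
    print(n,im[176:222,250:253].mean(1).astype(int), im[176:222,263:266].mean(1).astype(int))
E
```

```text
[ 1.00e-02 -6.32e+01 -3.10e+01  6.00e-02 -2.50e-01  0.00e+00] [-0.94  0.87  2.44] [ 574.83483559 -208.91160815   34.13518795]
w5 [152 152 152 152 152 152 152 152 152 155 156  80  41  57  58  60  61  60
  60  59  59  57  38  30  33  34  36  51  59  62  61  60  60  60  60  60
  60  58  54  72 100 100  92  91  90  92] [151 152 152 152 151 151 151 152 154 155  86  45  58  58  58  58  61  60
  60  59  55  34  35  35  35  38  57  62  60  60  60  59  61  60  60  60
  60  60  58  59  87  95  93  92  92  92]
w6 [152 152 152 152 152 153 151 152 152 153 152 152 156 156  80  40  57  58
  59  61  61  60  58  59  59  46  34  32  35  36  38  53  61  60  62  61
  59  58  50  70  99 101  93  91  90  91] [152 152 152 152 152 152 151 151 152 151 152 155 155  74  43  59  58  58
  59  60  60  59  58  58  40  33  35  36  36  43  61  62  60  61  60  60
  60  60  58  64  89  97  92  93  92  92]
w7 [152 152 153 153 152 152 152 152 153 153 152 153 152 153 153 154 156 119
  41  51  58  59  60  60  60  58  59  58  58  41  31  33  35  35  39  54
  61  60  60  77  99 100  97  92  91  92] [152 151 151 152 151 152 152 151 151 152 151 151 151 151 153 155 109  40
  57  59  57  58  60  60  59  60  60  55  37  35  36  35  37  44  61  62
  59  60  59  62  90 100  93  92  92  92]
```

Contact at reading 34 mm (true 62), so the tips are 28 mm short. Pressing on by about 8–9 mm.

{"api": "play_rows", "payload": {
  "translation": [
    [0,0,-0.001],
    [0,0,-0.002],
    [0,0,-0.003],
    [0,0,-0.004],
    [0,0,-0.005],
    [0,0,-0.005]
  ],
  "yaw": [0,0,0,0,0,0]
}}

```text
clock: 22.4
eef_pos: [574.8, -208.9, 28.9]
eef_rot: [3.142, -0.0, 1.786]
wrist_force: [-0.4, -0.7, 1.3]
finger_gap: 0.5
finger_force: 0.9
```

{"api": "play_rows", "payload": {
  "translation": [
    [0,0,-0.001],
    [0,0,-0.002],
    [0,0,-0.003],
    [0,0,-0.003]
  ],
  "yaw": [0,0,0,0]
}}

```text
clock: 22.9
eef_pos: [574.9, -208.9, 26.7]
eef_rot: [3.141, 0.0, 1.786]
wrist_force: [-4.0, 2.1, 11.2]
finger_gap: 0.3
finger_force: 5.3
```

{"api": "play_rows", "payload": {
  "translation": [
    [0,0,-0.001],
    [0,0,-0.001],
    [0,0,-0.001]
  ],
  "yaw": [0,0,0]
}}

```text
clock: 23.28
eef_pos: [575.0, -209.0, 26.6]
eef_rot: [3.141, 0.0, 1.786]
wrist_force: [-7.2, 3.1, 17.4]
finger_gap: 0.3
finger_force: 9.4
```

{"api": "play_rows", "payload": {
  "translation": [
    [0,0,0.02],
    [0,0,0.06],
    [0,0,0.11],
    [0,0,0.13],
    [0,0,0.13]
  ],
  "yaw": [0,0,0,0,0],
  "hand": 1
}}

```text
clock: 23.9
eef_pos: [575.4, -209.2, 156.8]
eef_rot: [3.139, 0.002, 1.786]
wrist_force: [-0.9, 0.1, 0.5]
finger_gap: 46.8
finger_force: 0.0
```

```bash
python3 - <<'E'
from h import *
snap('wrist','w8'); s=telemetry.read_state(); print(s['wrist_force'].round(2),s['eef_pos'],s['finger_gap'])
E
```

```text
[ 0.13 -0.08  0.54] [ 574.82809118 -208.89533666  155.02904558] 51.0607534113316
```

Button bottomed out at 17 N, after 7.6 mm of travel from contact. Now over the post and down around it, fingers open.

{"api": "play_rows", "payload": {
  "translation": [
    [-0.005,0.02,0],
    [-0.012,0.055,0],
    [-0.021,0.095,0],
    [-0.027,0.12,0],
    [-0.029,0.128,0],
    [-0.029,0.128,-0.02],
    [-0.029,0.128,-0.05],
    [-0.029,0.128,-0.08],
    [-0.029,0.128,-0.105],
    [-0.029,0.128,-0.12],
    [-0.029,0.128,-0.13],
    [-0.029,0.128,-0.13]
  ],
  "yaw": [0,0,0,0,0,0,0,0,0,0,0,0],
  "hand": 1
}}

```text
clock: 25.45
eef_pos: [545.7, -80.9, 24.8]
eef_rot: [-3.141, -0.0, 1.786]
wrist_force: [-0.1, 0.3, 0.4]
finger_gap: 93.7
finger_force: 0.0
```

{"api": "play_rows", "payload": {
  "translation": [
    [0,0,0],
    [0,0,0],
    [0,0,0],
    [0,0,0],
    [0,0,0],
    [0,0,0],
    [0,0,0],
    [0,0,0],
    [0,0,0],
    [0,0,0]
  ],
  "yaw": [0,0,0,0,0,0,0,0,0,0],
  "hand": 0,
  "force": 30
}}

```text
clock: 26.7
eef_pos: [548.9, -80.3, 25.1]
eef_rot: [3.135, 0.001, 1.786]
wrist_force: [27.2, 5.5, -16.3]
finger_gap: 23.9
finger_force: 30.0
```

The post is gripped (gap 23.9), but with 27 N sideways across the board. Easing the centring.

{"api": "play_rows", "payload": {
  "translation": [
    [0.002,0.0005,0],
    [0.004,0.001,0],
    [0.004,0.001,0]
  ],
  "yaw": [0,0,0]
}}

```text
clock: 27.08
eef_pos: [548.8, -80.2, 25.0]
eef_rot: [-3.139, -0.0, 1.786]
wrist_force: [-10.2, -2.9, 4.3]
finger_gap: 23.7
finger_force: 30.0
```

{"api": "play_rows", "payload": {
  "translation": [
    [-0.001,0,0],
    [-0.002,0.004,0],
    [-0.003,0.01,0],
    [-0.005,0.018,0],
    [-0.007,0.027,0],
    [-0.009,0.037,0],
    [-0.011,0.047,0],
    [-0.013,0.056,0],
    [-0.0147,0.063,0],
    [-0.0157,0.068,0],
    [-0.0158,0.0684,0],
    [-0.0158,0.0684,0]
  ],
  "yaw": [0,0,0,0,0,0,0,0,0,0,0,0]
}}

```text
clock: 28.58
eef_pos: [533.7, -12.0, 25.0]
eef_rot: [-3.141, 0.001, 1.786]
wrist_force: [-2.0, -5.0, 0.6]
finger_gap: 23.8
finger_force: 30.0
```

```bash
python3 - <<'E'
from h import *
snap('wrist','w9'); snap('top','t9'); s=telemetry.read_state(); print(s['wrist_force'].round(2),s['eef_pos'],s['eef_rot'],s['finger_gap'],s['finger_force'])
a=np.radians(102.2); mc=np.array([542.6,-64.2]); T=np.load('pics/w9.npz')
def proj(p):
    q=np.linalg.inv(T['T'])@np.append(p,1); fx,fy,cx,cy=T['k']; return np.array([cx-fx*q[0]/q[2],cy+fy*q[1]/q[2]])
for n,p,z in(('clip',[77,-72],20),('ptr',[69,-55],18)): print(n,proj(np.append(b2w(mc,a,p),z)))
u=proj(np.append(b2w(mc,a,[73,-64]),18)).round().astype(int)
x0,y0=max(u[0]-50,0),max(u[1]-38,0); print(x0,y0)
cr=cv2.imread('pics/w9.png')[y0:y0+76,x0:x0+100]
A=cv2.resize(cr,(800,608),interpolation=cv2.INTER_CUBIC)[:600]
cv2.imwrite('pics/w9x.png',A)
E
```

```text
[-2.65 -5.08 -0.41] [533.72541307 -11.9928989   24.98745012] [-3.14082654e+00  5.61350219e-04  1.78578619e+00] 24.0543760967398 30.00223606824875
clip [367.7067138  179.06495778]
ptr [339.53196927 190.48124493]
304 146
```

View pics/w9x.png

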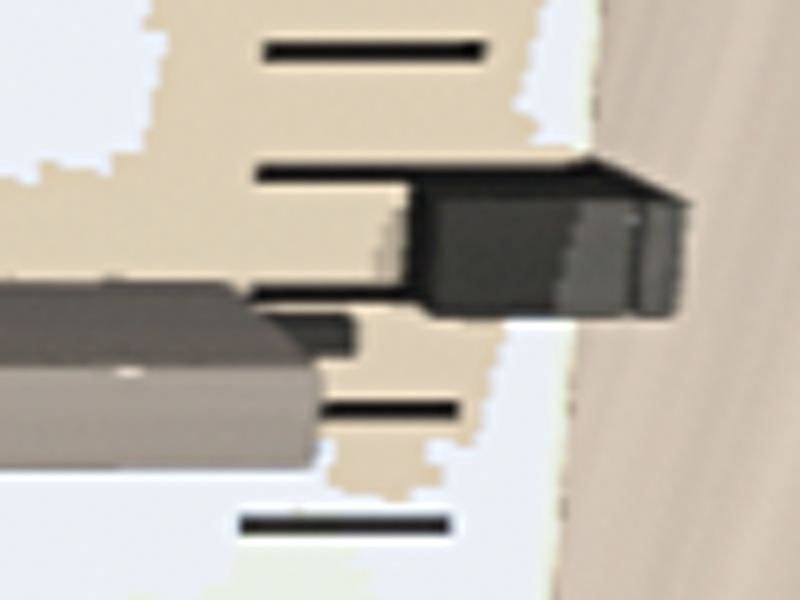

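The pointer tip is at (345,335) and the clip's top face spans rows 197–317 (middle 257) at columns 425–685. So the pointer is still a little short.

```bash
python3 - <<'E'
from h import *
f=lambda p: np.array(p,float)/8+[304,146]
a=np.radians(102.2); mc=np.array([542.6,-64.2])
L=lambda p,z: [(np.array([[np.cos(a),np.sin(a)],[-np.sin(a),np.cos(a)]])@(pix2w('w9',f([q]),z)[0,:2]-mc)).round(1).tolist() for q in p]
print('ptr',L([[345,335],[350,316],[350,354]],18))
print('clip top mid/edges',L([[555,257],[500,197],[600,200],[500,317],[600,317],[425,257],[685,257]],22))
print('ticks',L([[480,50],[400,172],[400,292],[450,410],[445,525]],12))
E
```

```text
ptr [[70.7, -59.8], [72.3, -60.1], [69.2, -60.3]]
clip top mid/edges [[78.0, -74.9], [82.8, -70.2], [82.6, -78.0], [73.2, -70.9], [73.2, -78.8], [78.0, -64.6], [78.0, -85.1]]
ticks [[93.1, -70.9], [83.1, -65.1], [73.0, -65.8], [62.9, -70.7], [52.9, -71.0]]
```

{"api": "play_rows", "payload": {
  "translation": [
    [-0.0005,0.002,0],
    [-0.001,0.005,0],
    [-0.0015,0.007,0],
    [-0.0015,0.0072,0],
    [-0.0015,0.0072,0],
    [-0.0015,0.0072,0]
  ],
  "yaw": [0,0,0,0,0,0]
}}

```text
clock: 29.42
eef_pos: [532.1, -4.9, 25.0]
eef_rot: [-3.141, 0.001, 1.786]
wrist_force: [-3.4, -5.7, 0.5]
finger_gap: 23.9
finger_force: 30.0
```

```bash
python3 - <<'E'
from h import *
snap('wrist','w10'); s=telemetry.read_state(); print(s['wrist_force'].round(2),s['eef_pos'],s['finger_gap'],s['finger_force'],s['clock'])
# shift of clip/ticks (world) and of the pointer (should be static in the tool frame) between w9 and w10
A=cv2.imread('pics/w9.png');B=cv2.imread('pics/w10.png')
def tr(x,y,w,h,m=20):
    r=cv2.matchTemplate(B[y-m:y+h+m,x-m:x+w+m],A[y:y+h,x:x+w],cv2.TM_CCOEFF_NORMED);_,v,_,l=cv2.minMaxLoc(r);return v,l[0]-m,l[1]-m
print('ptr',tr(334,180,16,14),'clip',tr(352,162,40,28))
# basin orange & lumps check
t=np.load('pics/t9.npz')['im']
print('grey in basin', [ (int(c[0]),int(c[1])) for c in cv2.connectedComponentsWithStats((cv2.cvtColor(t[185:235,118:165],cv2.COLOR_BGR2HSV)[:,:,1]<110).astype(np.uint8))[3][1:]])
E
```

```text
[-3.47 -6.14 -0.04] [532.14341526  -4.85694655  24.98689452] 23.88887637725331 30.002996921539307 29.475
ptr (0.6951475739479065, -20, 0) clip (0.9879149794578552, -1, 11)
grey in basin [(24, 13), (22, 32)]
```

```bash
python3 - <<'E'
from h import *
A=cv2.imread('pics/w9.png');B=cv2.imread('pics/w10.png')
m=4;x,y,w,h=310,180,38,26
r=cv2.matchTemplate(B[y-m:y+h+m,x-m:x+w+m],A[y:y+h,x:x+w],cv2.TM_CCOEFF_NORMED);print(cv2.minMaxLoc(r))
print(manip.sign_off())
E
```

```text
(0.13707268238067627, 0.7591956853866577, (8, 2), (0, 4))
the job is handed in; nothing more can be done
None
```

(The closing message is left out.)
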